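Close the condiment row with its sliding stop

TASK

Push the black row stop along its rail, by its orange tab, towards the condiment bottles until its red pin drops into the notch of the green catch, then take the hand away and leave it there. Only push with the outside of the fingers: do not pinch the tab, and leave the bottles and everything else on the counter standing where they are.

Things in the scene. Friction and masses are not known exactly. Their poses are not given: they have to be found in the camera images.
- rack: Fixed cream tray, 230 mm (x) by 570 mm (y) by 12 mm thick with a 12 mm lip; origin under its centre on the counter; turned by up to 0.2 rad. Its aluminium rail, 24 mm wide, top 30 mm above the counter, runs along y at x = -55 mm, the robot's side. The bottles stand on the other side, at x about +50 mm, beyond the catch in +y
- stop (a joint): How far the row stop has slid in the rack's +y, m; at 0 its middle is at y = -215 mm of the rack; largest 0.36. It starts on the -y side of the catch. Sliding takes about 1.5 N and it stays where left. Climbing the catch's first ridge takes about 6 N, then the push falls away as it drops into the notch; over the second ridge takes about 11 N and runs it into the first bottle
- stop_mark (a point): Middle of the top of the row stop: a black saddle 54 mm across the rail (x), 60 mm along it (y), deck 62 mm above the counter, with a white line across its middle and down its front. At its +y end a low black fence, 46 mm high, 8 mm thick, reaches over the tray; the fence's +y face is 30 mm ahead of this point. Axes as the rack's
- tab_face (a point): Centre of the push face (it looks to -y of the rack) of the orange upright tab on the -y end of the stop's deck. The tab is 50 mm wide (x), 14 mm thick, 38 mm high: it stands from 62 to 100 mm above the counter. This face is 30 mm behind stop_mark in -y
- pin (a joint): Height of the stop's sprung red pin (a 16 mm red head in the middle of the deck) above its lowest position, m: 0 on the plain rail, rises to about 3.5 mm on the catch's first ridge, drops to about 0 in the notch, and rises to 9 mm on the second ridge
- notch (a point): The notch of the green catch clipped on the rail, at a new place each time; on the rail's top face, mid-notch, axes as the rack's. The stop is home when stop_mark is level with it along the rail. Ridge crests: 8 mm before (-y), 15 mm past it. A green finger, 14 mm wide, no higher than the rail, with a white line on its end, shows the notch: it reaches out 59 mm in -x
- chili: Loose red-capped jar, 48 mm in diameter, 92 mm high, in the row on the tray; origin under its centre. The three in the row stand in any order, 60 mm apart, the first about 13 mm beyond the fence once the stop is home
- oil: Loose orange-capped jar, 52 mm in diameter, 98 mm high, in the row; origin under its centre
- pepper: Loose red can with a white lid, 54 mm in diameter, 100 mm high, in the row; origin under its centre
- tumbler: Loose blue glass, 82 mm across, 85 mm high, on the counter; origin under its centre
- toothpicks: Loose clear glass of toothpicks, 60 mm across, 75 mm high in all; origin under its centre
- chopsticks: Loose white box of chopsticks, 85 mm square, 215 mm high in all; origin under its centre
- bowl: Loose white bowl, 150 mm across, 65 mm high; origin under its centre
Mind the look-alikes: they are no part of the job. What is shaped like the chili but blue or purple is not meant.

How it is judged:
By the outcome, as a careful person would: the job done as asked, in the order asked, and still so for the second after the job is handed in, with the robot touching nothing.
It also fails if it takes over 58 s, if anything falls off the work surface, if the arm or the gripper's body presses on something with over 40 N, if the wrist force passes 120 N, or if a joint passes its speed limit or range.

ROBOT

A 6-joint arm with a two-finger parallel gripper is mounted at the origin on the work surface. World frame = base frame: x ahead of the robot, y to its left, z up, the work surface at z = 0. Lengths are in m, angles in degrees, forces in N, time in s.
With the tool pointing down it reaches from about 0.25 to 0.725 m from the base axis. Payload 9.7 kg.
Tool frame: the origin (TCP) lies at the very end of the fingers, on their centre line; the grasp point (between the pads) lies 19 mm behind it (bot.hold_point_z is the distance from the TCP to the grasp point, in m); z points along the fingers, y is the line along which they close (so a half turn about z gives the same grasp; the last joint's range is limited). The gripper opens to 85 mm and grips with 20 to 120 N. Pads are 22 mm wide; open, the fingers measure 114 mm over their backs; the gripper's body (76 mm by 85 mm) begins 54 mm behind the grasp point. The pads swing forward as they close: fully open they stand 13 mm farther back than shut.
Start: joints at [72.479, 4.979, 10.078, 95.1, 0, 90], TCP at [0.166, 0.524, 0.231] pointing down, gripper open.
Joint ranges: [-179.16, 179.16], [-48.56, 103.87], [-65.8, 70.77], [-126.05, 130.52], [-82.76, 87.17], [-180, 180]. Speed limits (degrees/s): [127.2, 127.2, 147.25, 180, 180, 180].

INTERFACE

Orientations are given as [roll, pitch, yaw] about the fixed x, y, z axes, in that order (R = Rz(yaw) Ry(pitch) Rx(roll)).
In Python, from workcell import bot gives the robot as it stands.
- The arm moves only by the tool play_rows, never from a script. Its argument "targets" is a list of rows, each an object with "grip": the closure in counts, from 0 (fully open) to 255 (shut); "linear": the shift along the world's x, y, z in cm, a list of three; "delta_rot": the turn, a rotation vector about the world's x, y, z in rad, a list of three. A call has 1 to 10 rows; each row is the pose to reach, as a shift and turn from the pose commanded when the call began; what a row does not reach only later rows make up. A row lasts 1/10 s, in which the tool goes at most 50 mm and 8.59 degrees, less where a joint would pass 70% of its speed; a pose out of reach is approached as far as the arm can. A call with a gripper value outside its range is refused whole. The fingers move at their own pace and stop on an object; "force" is the grip in N (left out, the last holds). Time passes only in rows, so rows that repeat a pose let the fingers close. It gives the time, the measured TCP pose, the force, the opening and the grip force at its end, in the units of the state.
- bot.get_obs(): the state, without advancing time (a new reading comes with each control period).
- bot.camera(name): name is "scene" or "top" or "wrist"; returns a dict with "color" (384x512x3 uint8, red, green, blue), "range_z" (384x512 float32, m along the optical axis (not along the pixel's ray), 0 where there is no reading), "fov_y" (degrees; the focal length in pixels is half the picture's height over the tangent of half this angle, whatever the lens; pixels are square), "cx", "cy" (the principal point, pixels), "world_to_cam" (4x4, takes a point from world to camera coordinates). Camera axes: x right, y up, looking along -z (the intrinsics and any distortion apply to the point x, -y, -z); pixel columns grow to the right and rows downward; lengths in m; the calibration is good to about 2 mm. A picture is of the moment at which its call begins.
- bot.job_done(): hands the job in; it is judged then, once.
Trained networks look in a picture, given as the dict that the camera call returned (one of the last four; its "shot" number tells which), for a name from the list of things; names that differ only in an ending like _2 or _b are one class to them, and where a whole thing is asked for, a point or a joint stands for the part that bears it (a point fixed in the world has none). Each returns a list of dicts, best first, with "conf" (0 to 1); they miss things now and then, are a little off and sometimes report something else, mostly with a low value. They report only what shows in the picture. A call takes as long as a camera call. They do not tell look-alikes from the thing itself.
- bot.search_frame(picture, target): "box" ([left, top, right, bottom] in pixels, round what is visible of it).
- bot.trace(picture, target): "pixels" (384x512 bool, what is visible of it) and "box" ([left, top, right, bottom] in pixels, round what is visible of it).
- bot.pinpoint(picture, target): "pixel" ([column, row] in pixels: a listed point, or the origin of a listed thing).
The state is a dict: "time": time; "q": joint angles; "qd": joint speeds; "joint_efforts": joint torques, N m; "ee_pos": TCP position; "tcp_rot": TCP orientation; "wrist_force": force on the tool from outside, world axes, zero at the start; "torque": the same for the moment, N m; "opening": finger opening in m; "grasp_force": force on a finger pad.
Only numpy, scipy, OpenCV 4.12 (cv2) and the standard library are available. Lean on these libraries where they do the work, as an engineer would, in place of code of your own. Each camera call takes 0.05 s, during which the arm holds its last target. There are 200 camera calls.

## Working session

There is one attempt and no reset: what is moved stays moved. The work goes in short steps, Python scripts to look and compute and a tool call to move; the robot and the scene stay as the last step left them, time stands still between calls to the robot, and variables do not carry over. Pictures are saved under pics/ and viewed, at most 10 in all, crops included, and the job is handed in when it is done.

Besides the shell and the picture viewer there is one more tool, called as name(argument=value, ...) on one line, values as JSON. play_rows: Moves the arm, as the interface text tells. Its arguments: {"type":"object","properties":{"targets":{"type":"array","items":{"type":"object","properties":{"grip":{"type":"number"},"linear":{"type":"array","items":{"type":"number"}},"delta_rot":{"type":"array","items":{"type":"number"}}}}},"force":{"type":"number"}},"required":["targets"]}

```bash
mkdir -p pics; cat > h.py <<'E'
import numpy as np,cv2
from workcell import bot
def px2w(p,u,v,z=None):
    # depth-based (or plane z) world point
    f=p["color"].shape[0]/2/np.tan(np.radians(p["fov_y"])/2)
    T=np.linalg.inv(p["world_to_cam"])
    d=np.array([(u-p["cx"])/f,-(v-p["cy"])/f,-1])
    if z is None:
        r=p["range_z"][int(round(v)),int(round(u))]; return T[:3,:3]@(d*r)+T[:3,3]
    w=T[:3,:3]@d; o=T[:3,3]; return o+w*(z-o[2])/w[2]
def w2px(p,X):
    f=p["color"].shape[0]/2/np.tan(np.radians(p["fov_y"])/2)
    c=p["world_to_cam"]@np.append(X,1); return np.array([p["cx"]-f*c[0]/c[2],p["cy"]+f*c[1]/c[2]])
def save(p,n,box=None,s=1):
    im=p["color"][:,:,::-1]
    if box: im=im[box[1]:box[3],box[0]:box[2]]
    cv2.imwrite("pics/"+n,cv2.resize(im,None,fx=s,fy=s,interpolation=cv2.INTER_CUBIC))
E
python3 - <<'E'
from h import *
ims=[]
for n in ["top","scene"]:
    p=bot.camera(n); save(p,n+"0.png",s=1.5)
    print(n,{k:v for k,v in p.items() if k not in("color","range_z","world_to_cam")})
    for t,z in [("stop_mark",.062),("tab_face",.081),("notch",.03),("rack",0),("chili",0),("oil",0),("pepper",0),("tumbler",0),("toothpicks",0),("chopsticks",0),("bowl",0)]:
        for r in bot.pinpoint(p,t)[:3]:
            print(t,round(r["conf"],2),np.round(r["pixel"],1),np.round(px2w(p,*r["pixel"],z),3))
print(bot.get_obs())
E
```

```text
top {'fov_y': 50.11816329975963, 'cx': 263.24389524593613, 'cy': 189.51668367395737, 'shot': 1}
stop_mark 0.93 [329.7 184.6] [ 0.54  -0.181  0.062]
tab_face 0.73 [343.7 187.2] [ 0.53  -0.216  0.081]
notch 0.48 [256. 190.] [0.529 0.025 0.03 ]
rack 0.95 [264.8 168.2] [ 0.598 -0.001  0.   ]
chili 0.91 [141.  128.2] [0.719 0.369 0.   ]
chili 0.71 [186.9 156.4] [0.634 0.23  0.   ]
chili 0.69 [148.7 152.7] [0.645 0.343 0.   ]
oil 0.76 [229.  152.5] [0.645 0.105 0.   ]
pepper 0.6 [210.3 156.3] [0.634 0.16  0.   ]
tumbler 0.79 [135.5 276.7] [0.285 0.367 0.   ]
tumbler 0.24 [431.5 176.6] [ 0.574 -0.491  0.   ]
toothpicks 0.94 [240.4 106.8] [0.786 0.073 0.   ]
chopsticks 0.7 [110.8 164.2] [0.61  0.453 0.   ]
bowl 0.67 [433.1 175.5] [ 0.577 -0.496  0.   ]
scene {'fov_y': 56.35591312080724, 'cx': 259.2481733696629, 'cy': 201.92291544729557, 'shot': 2}
stop_mark 0.76 [214.4 222.2] [ 0.537 -0.177  0.062]
stop_mark 0.66 [312.4 209.4] [0.671 0.119 0.062]
tab_face 0.96 [206.8 220. ] [ 0.531 -0.199  0.081]
notch 0.53 [266.5 203. ] [0.533 0.029 0.03 ]
rack 0.89 [264.8 220.6] [ 0.576 -0.007  0.   ]
rack
[... 474 characters left out ...]
129.9 291.9] [ 0.586 -0.491  0.   ]
{'time': 1.2, 'q': array([7.24797598e+01, 4.97731619e+00, 1.00780913e+01, 9.50998025e+01,
       6.53874687e-05, 9.00015415e+01]), 'qd': array([-0.05164663, -0.06320776, -0.01437021,  0.06178659,  0.0846137 ,
        0.09346205]), 'joint_efforts': array([-3.28693495e-04, -5.20108473e+01,  4.64850712e+01,  1.96969049e-03,
        1.27291805e-04,  6.39651063e-06]), 'ee_pos': array([0.16557065, 0.52447799, 0.23129825]), 'tcp_rot': array([ 1.79999027e+02, -6.54136340e-05,  1.62478218e+02]), 'wrist_force': array([-0.30391064, -0.36550834, -1.64147006]), 'torque': array([-0.00115745,  0.00964419,  0.02212576]), 'grasp_force': 0.0, 'opening': 0.08525019841156789}
```

View pics/top0.png

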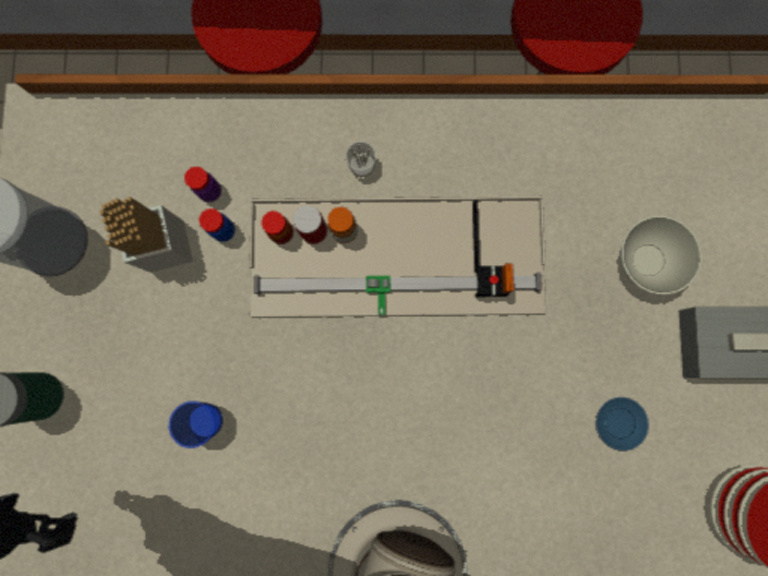

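View pics/scene0.png

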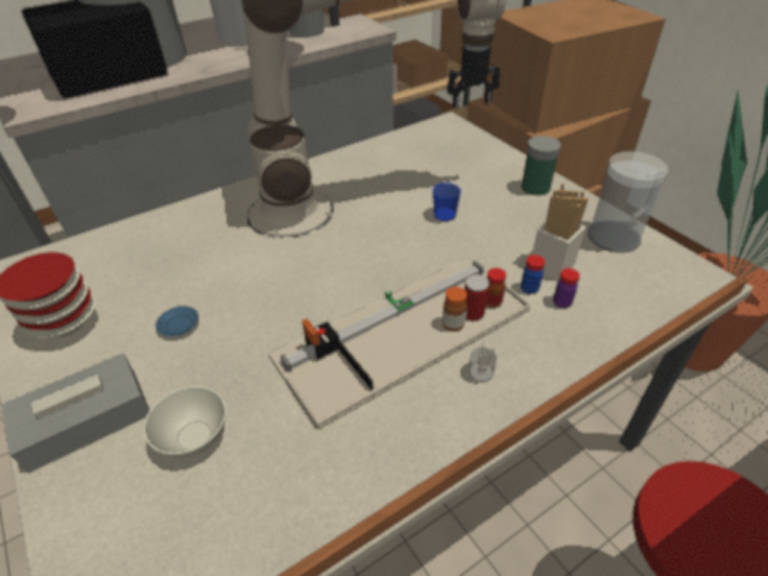

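The top view (1.5x) shows the stop at (494,281) with its orange tab on the right (-y), and the green catch at (378,284) with its finger ending at (382,313). The bottle row is at (275–341,225). The scene view agrees. The rail is clear, so I'll move near the catch for a close look.

play_rows(targets=[{"grip": 255,"linear": [2,-4,4],"delta_rot": [0,0,0.05]},{"grip": 255,"linear": [24,-50,9],"delta_rot": [0,0,0.36]},{"grip": 255,"linear": [24,-50,9],"delta_rot": [0,0,0.36]},{"grip": 255,"linear": [24,-50,9],"delta_rot": [0,0,0.36]},{"grip": 255,"linear": [24,-50,9],"delta_rot": [0,0,0.36]},{"grip": 255,"linear": [24,-50,9],"delta_rot": [0,0,0.36]},{"grip": 255,"linear": [24,-50,9],"delta_rot": [0,0,0.36]},{"grip": 255,"linear": [24,-50,9],"delta_rot": [0,0,0.36]},{"grip": 255,"linear": [24,-50,9],"delta_rot": [0,0,0.36]},{"grip": 255,"linear": [24,-50,9],"delta_rot": [0,0,0.36]}])

```text
time: 2.2
ee_pos: [0.3742, 0.0887, 0.3138]
tcp_rot: [180.0, 0.1, -176.9]
wrist_force: [0.9, 0.1, 0.5]
opening: 0.0001
grasp_force: 0.0
```

play_rows(targets=[{"grip": 255,"linear": [0,0,0],"delta_rot": [0,0,0]},{"grip": 255,"linear": [0,0,0],"delta_rot": [0,0,0]}])

```text
time: 2.4
ee_pos: [0.3743, 0.0895, 0.3133]
tcp_rot: [180.0, 0.0, -177.1]
wrist_force: [-0.1, 0.6, 0.3]
opening: 0.0004
grasp_force: 0.0
```

```bash
python3 - <<'E'
from h import *
o=bot.get_obs();print(o["time"],o["q"],o["ee_pos"],o["tcp_rot"],o["opening"])
p=bot.camera("wrist"); save(p,"w1.png",s=1.5)
for t,z in [("stop_mark",.062),("tab_face",.081),("notch",.03),("rack",0)]:
    for r in bot.pinpoint(p,t)[:2]: print(t,r["conf"],r["pixel"],np.round(px2w(p,*r["pixel"],z),4))
E
```

```text
2.4 [ 1.34368828e+01 -1.44261937e+01  1.34711172e+00  1.05768864e+02
  9.15787852e-03  1.05615924e+01] [0.3742794  0.08946741 0.31332103] [ 1.79990183e+02  2.68749026e-03 -1.77124710e+02] 0.0003955054344063386
stop_mark 0.78 [79.5, 252.5] [ 0.5344 -0.1831  0.062 ]
tab_face 0.64 [57.4, 258.8] [ 0.5357 -0.2057  0.081 ]
notch 0.73 [214.6, 247.8] [0.5327 0.0293 0.03  ]
rack 0.89 [199.8, 265.1] [ 0.5872 -0.0022  0.    ]
```

View pics/w1.png

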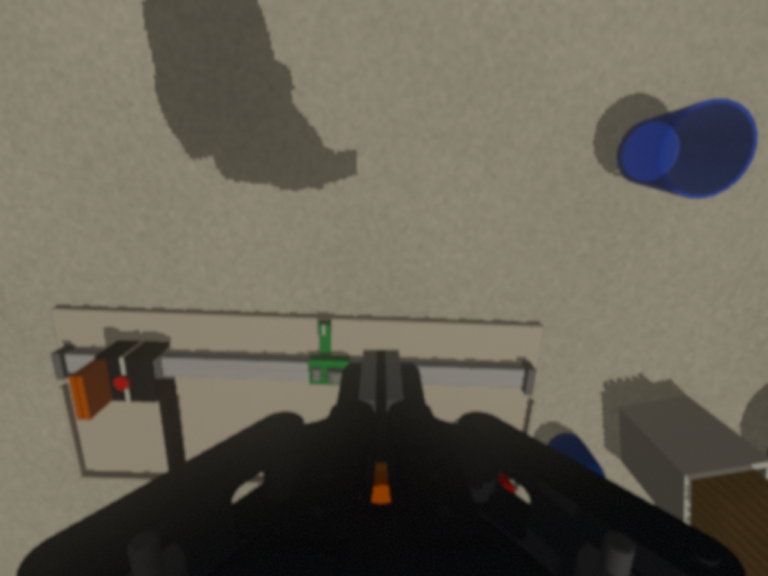

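The wrist view (1.5x) shows the tray's front edge from (55,306) to (540,323), the catch at (325,368) with its finger end at (324,320), and the stop's red pin at (121,383). I'll get the yaw from the edges.

```bash
python3 - <<'E'
from h import *
p=bot.camera("wrist")
a=px2w(p,57/1.5,307/1.5,.012);b=px2w(p,540/1.5,323/1.5,.012)
d=b-a; print(a,b,np.linalg.norm(d), "yaw",np.degrees(np.arctan2(-d[0],d[1])))
hsv=cv2.cvtColor(p["color"],cv2.COLOR_RGB2HSV)
g=cv2.inRange(hsv,(50,100,30),(75,255,255)); ys,xs=np.nonzero(g)
for v in range(ys.min(),ys.max()+1):
    q=xs[ys==v]; print(v,q.min(),q.max(),np.round(px2w(p,(q.min()+q.max())/2,v,.028),4))
r=cv2.inRange(hsv,(0,180,80),(6,255,255)); 
n,l,s,c=cv2.connectedComponentsWithStats(r)
for k in range(1,n):
    if s[k,4]>20: print("red",s[k],c[k],px2w(p,*c[k],.066))
# white line on stop and tab top by top camera
t=bot.camera("top")
for nme,z in [("stop_mark",.062),("tab_face",.081),("notch",.03)]:
    print(nme,[np.round(px2w(t,*q["pixel"],z),4) for q in bot.pinpoint(t,nme)[:1]])
E
```

```text
[ 0.47702623 -0.27199995  0.012     ] [0.46497082 0.28065234 0.012     ] 0.5527837685515855 yaw 1.2496362652175252
216 211 216 [0.4741 0.0298 0.028 ]
217 211 217 [0.4758 0.0307 0.028 ]
218 211 217 [0.4776 0.0307 0.028 ]
219 211 217 [0.4794 0.0307 0.028 ]
220 211 217 [0.4813 0.0308 0.028 ]
221 211 217 [0.4831 0.0308 0.028 ]
222 211 217 [0.4849 0.0308 0.028 ]
223 215 217 [0.4865 0.0342 0.028 ]
224 212 217 [0.4885 0.0317 0.028 ]
225 212 217 [0.4903 0.0317 0.028 ]
226 212 217 [0.4922 0.0318 0.028 ]
227 212 217 [0.494  0.0318 0.028 ]
228 212 217 [0.4959 0.0318 0.028 ]
229 212 217 [0.4977 0.0318 0.028 ]
230 212 217 [0.4996 0.0319 0.028 ]
231 211 217 [0.5015 0.0311 0.028 ]
232 211 217 [0.5033 0.0311 0.028 ]
233 211 217 [0.5052 0.0311 0.028 ]
234 211 218 [0.507 0.032 0.028]
235 212 218 [0.5089 0.0329 0.028 ]
236 212 217 [0.5108 0.032  0.028 ]
237 216 217 [0.5125 0.0355 0.028 ]
238 215 215 [0.5145 0.0329 0.028 ]
239 205 226 [0.5164 0.0338 0.028 ]
240 204 229 [0.5182 0.0356 0.028 ]
241 204 229 [0.5201 0.0356 0.028 ]
242 204 230 [0.5219 0.0365 0.028 ]
243 204 230 [0.5239 0.0365 0.028 ]
244 204 229 [0.5258 0.0357 0.028 ]
245 205 229 [0.5277 0.0366 0.028 ]
246 212 215 [0.53   0.0306 0.028 ]
247 213 215 [0.5319 0.0315 0.028 ]
248 213 214 [0.5338 0.0306 0.028 ]
249 213 214 [0.5358 0.0307 0.028 ]
250 213 214 [0.5377 0.0307 0.028 ]
251 213 214 [0.5397 0.0307 0.028 ]
252 212 214 [0.5417 0.0299 0.028 ]
253 212 215 [0.5436 0.0308 0.028 ]
254 205 215 [0.5459 0.0247 0.028 ]
255 205 215 [0.5479 0.0247 0.028 ]
red [ 73 250  11  10  76] [ 77.89473684 254.35526316] [ 0.5364875  -0.17984611  0.066     ]
stop_mark [array([ 0.5326, -0.1708,  0.062 ])]
tab_face [array([ 0.5311, -0.2162,  0.081 ])]
notch [array([0.5231, 0.0277, 0.03  ])]
```

play_rows(targets=[{"grip": 255,"linear": [16.4,-35.5,-14],"delta_rot": [0,0,-0.15]},{"grip": 255,"linear": [16.4,-35.5,-14],"delta_rot": [0,0,-0.3]},{"grip": 255,"linear": [16.4,-35.5,-14],"delta_rot": [0,0,-0.44]},{"grip": 255,"linear": [16.4,-35.5,-14],"delta_rot": [0,0,-0.58]},{"grip": 255,"linear": [16.4,-35.5,-14],"delta_rot": [0,0,-0.72]},{"grip": 255,"linear": [16.4,-35.5,-14],"delta_rot": [0,0,-0.86]},{"grip": 255,"linear": [16.4,-35.5,-14],"delta_rot": [0,0,-1.0]},{"grip": 255,"linear": [16.4,-35.5,-14],"delta_rot": [0,0,-1.14]},{"grip": 255,"linear": [16.4,-35.5,-14],"delta_rot": [0,0,-1.28]},{"grip": 255,"linear": [16.4,-35.5,-14],"delta_rot": [0,0,-1.42]}])

```text
time: 3.9
ee_pos: [0.538, -0.2661, 0.1706]
tcp_rot: [-179.8, -0.1, 101.3]
wrist_force: [-0.8, 0.2, 0.1]
opening: 0.0003
grasp_force: 0.0
```

```bash
python3 - <<'E'
from h import *
o=bot.get_obs();print(o["time"],o["q"],o["ee_pos"],o["tcp_rot"],o["wrist_force"])
p=bot.camera("wrist"); save(p,"w2.png",s=1.5)
for t,z in [("stop_mark",.062),("tab_face",.081),("notch",.03)]:
    for r in bot.pinpoint(p,t)[:1]: print(t,r["conf"],r["pixel"],np.round(px2w(p,*r["pixel"],z),4))
E
```

```text
3.9 [-2.63139714e+01  1.13038842e+01  1.03989326e+01  8.92917495e+01
 -1.20900810e-02  5.23864241e+01] [ 0.53795859 -0.26610603  0.17055488] [-1.79836805e+02 -1.10475957e-01  1.01299468e+02] [-0.76461404  0.20267669  0.14312385]
stop_mark 0.85 [268.4, 95.6] [ 0.5339 -0.1793  0.062 ]
tab_face 0.86 [266.9, 133.3] [ 0.5381 -0.2091  0.081 ]
```

View pics/w2.png

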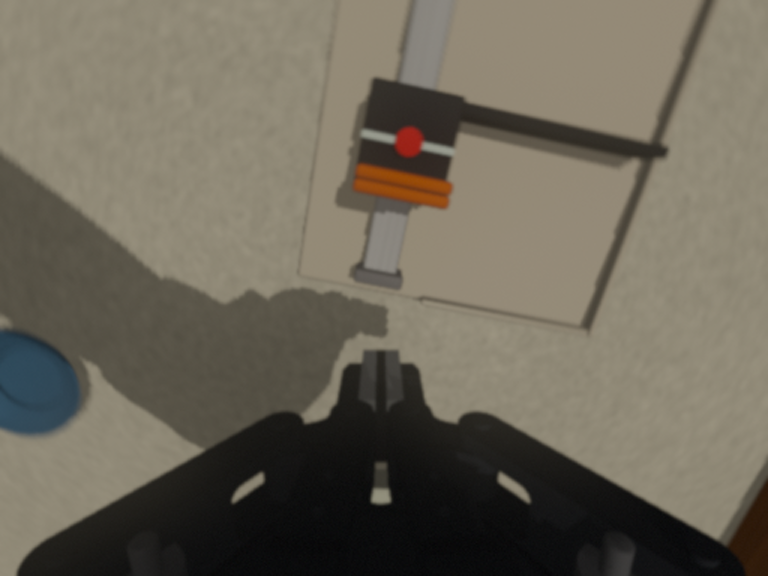

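The wrist view (1.5x) shows the stop at (408,142) and the orange tab at (403,186). Its push face is towards the closed fingertips at (380,370). I'll square up and descend behind the tab.

play_rows(targets=[{"grip": 255,"linear": [0,0,-4],"delta_rot": [0,0,-0.1]},{"grip": 255,"linear": [0,0,-7],"delta_rot": [0,0,-0.185]},{"grip": 255,"linear": [0,0,-9],"delta_rot": [0,0,-0.185]},{"grip": 255,"linear": [0,1.5,-9],"delta_rot": [0,0,-0.185]},{"grip": 255,"linear": [0,2.5,-9],"delta_rot": [0,0,-0.185]},{"grip": 255,"linear": [0,3,-9],"delta_rot": [0,0,-0.185]},{"grip": 255,"linear": [0,3,-9],"delta_rot": [0,0,-0.185]},{"grip": 255,"linear": [0,3,-9],"delta_rot": [0,0,-0.185]}])

```text
time: 4.9
ee_pos: [0.5385, -0.2343, 0.0844]
tcp_rot: [179.9, 0.0, 91.2]
wrist_force: [0.8, -0.3, 0.1]
opening: -0.0001
grasp_force: 0.0
```

```bash
python3 - <<'E'
from h import *
o=bot.get_obs();print(o["time"],o["ee_pos"],o["tcp_rot"],o["wrist_force"])
p=bot.camera("wrist"); save(p,"w3.png",s=1.5)
for t,z in [("stop_mark",.062),("tab_face",.081),("notch",.03)]:
    for r in bot.pinpoint(p,t)[:1]: print(t,r["conf"],r["pixel"],np.round(px2w(p,*r["pixel"],z),4))
E
```

```text
4.9 [ 0.53852237 -0.23426411  0.08439932] [1.79906433e+02 4.80214482e-02 9.12119814e+01] [ 0.83548106 -0.27063169  0.13841408]
stop_mark 0.66 [245.9, 143.7] [ 0.5335 -0.1786  0.062 ]
tab_face 0.91 [247.5, 203.4] [ 0.5353 -0.2093  0.081 ]
```

View pics/w3.png

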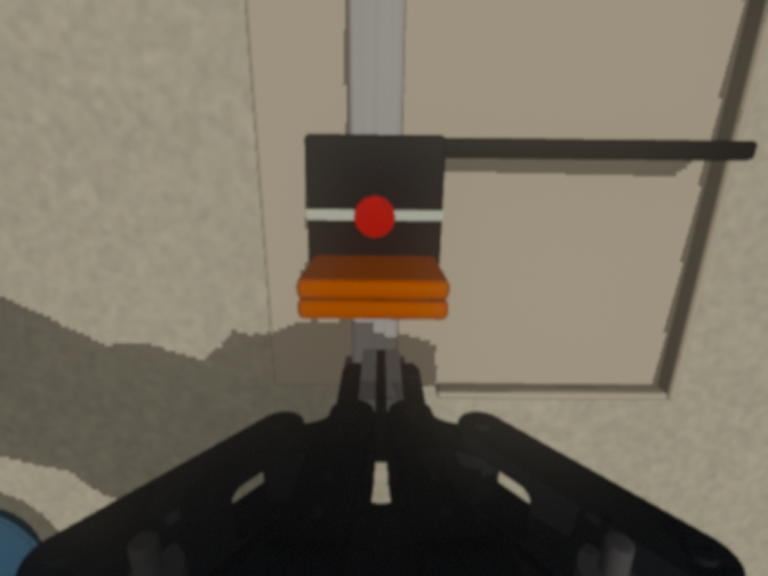

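play_rows(targets=[{"grip": 255,"linear": [0,0.5,-0.6],"delta_rot": [0,0,0]},{"grip": 255,"linear": [-0.1,1,-0.6],"delta_rot": [0,0,0]},{"grip": 255,"linear": [-0.1,1.5,-0.6],"delta_rot": [0,0,0]},{"grip": 255,"linear": [-0.1,2.5,-0.6],"delta_rot": [0,0,0]},{"grip": 255,"linear": [-0.1,3.5,-0.6],"delta_rot": [0,0,0]},{"grip": 255,"linear": [-0.1,4.5,-0.6],"delta_rot": [0,0,0]},{"grip": 255,"linear": [-0.2,5.5,-0.6],"delta_rot": [0,0,0]},{"grip": 255,"linear": [-0.2,6.5,-0.6],"delta_rot": [0,0,0]},{"grip": 255,"linear": [-0.2,7.5,-0.6],"delta_rot": [0,0,0]},{"grip": 255,"linear": [-0.2,8.5,-0.6],"delta_rot": [0,0,0]}])

```text
time: 6.1
ee_pos: [0.5359, -0.1485, 0.0774]
tcp_rot: [180.0, 0.0, 91.1]
wrist_force: [-0.4, -2.3, 0.1]
opening: 0.0
grasp_force: 0.9
```

play_rows(targets=[{"grip": 255,"linear": [0,1,0],"delta_rot": [0,0,0]},{"grip": 255,"linear": [0,2,0],"delta_rot": [0,0,0]},{"grip": 255,"linear": [-0.1,3,0],"delta_rot": [0,0,0]},{"grip": 255,"linear": [-0.1,4,0],"delta_rot": [0,0,0]},{"grip": 255,"linear": [-0.1,5,0],"delta_rot": [0,0,0]},{"grip": 255,"linear": [-0.1,6,0],"delta_rot": [0,0,0]},{"grip": 255,"linear": [-0.2,7,0],"delta_rot": [0,0,0]},{"grip": 255,"linear": [-0.2,7.7,0],"delta_rot": [0,0,0]},{"grip": 255,"linear": [-0.2,8.2,0],"delta_rot": [0,0,0]},{"grip": 255,"linear": [-0.2,8.5,0],"delta_rot": [0,0,0]}])

```text
time: 7.1
ee_pos: [0.5338, -0.0638, 0.0772]
tcp_rot: [-180.0, -0.0, 91.2]
wrist_force: [0.6, -0.2, 1.4]
opening: -0.0003
grasp_force: 0.7
```

```bash
cat > m.py <<'E'
from h import *
import sys
o=bot.get_obs();print(o["time"],o["ee_pos"],o["tcp_rot"],o["wrist_force"])
p=bot.camera("wrist"); save(p,sys.argv[1],s=1.5)
for t,z in [("stop_mark",.062),("tab_face",.081),("notch",.03)]:
    for r in bot.pinpoint(p,t)[:1]: print(t,r["conf"],r["pixel"],np.round(px2w(p,*r["pixel"],z),4))
hsv=cv2.cvtColor(p["color"],cv2.COLOR_RGB2HSV)
r=cv2.inRange(hsv,(0,180,80),(6,255,255)); n,l,s,c=cv2.connectedComponentsWithStats(r)
for k in range(1,n):
    if s[k,4]>60: print("red",s[k],px2w(p,*c[k],.066))
g=cv2.inRange(hsv,(50,100,30),(75,255,255)); ys,xs=np.nonzero(g)
W=np.array([px2w(p,u,v,.028) for u,v in zip(xs,ys)])
if len(W):
    f=W[W[:,0]<.51] # finger
    if len(f): print("finger y",f[:,1].min(),f[:,1].max(),"x",f[:,0].min(),len(f))
E
python3 m.py w4.png
```

```text
7.1 [ 0.53383771 -0.06381998  0.07724505] [-1.79988116e+02 -5.10798890e-03  9.11666584e+01] [ 0.64441839 -0.22959335  1.38224026]
stop_mark 0.83 [252.6, 171.9] [ 0.5331 -0.0235  0.062 ]
tab_face 0.8 [253.8, 234.4] [ 0.5345 -0.0544  0.081 ]
notch 0.77 [256.3, 79.4] [0.5344 0.0294 0.03  ]
red [240 160  28  29 632] [ 0.53379966 -0.0238143   0.066     ]
finger y 0.022910028203515894 0.03646969810732214 x 0.47472137491652117 1027
```

View pics/w4.png

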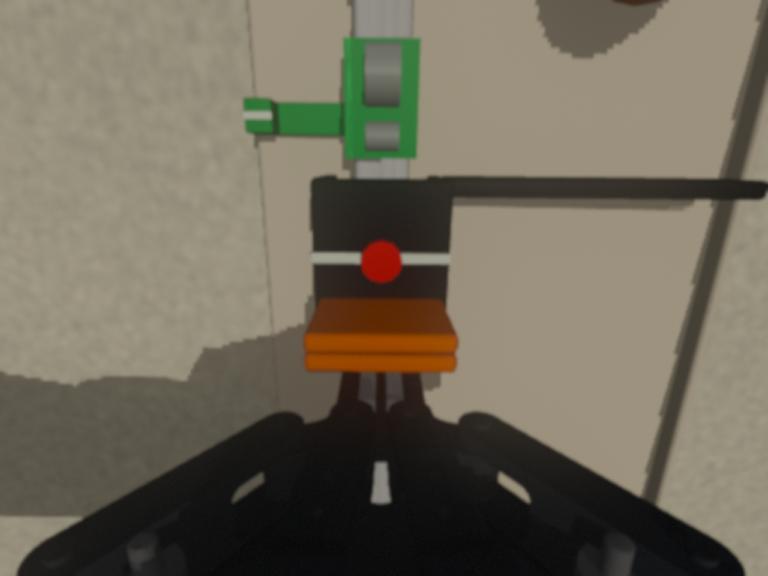

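The wrist view (1.5x) shows the stop's white line at row 259, and the catch ahead with its notch line at row 115. The gap is about 53 mm. I'll approach to about 15 mm short and then creep.

play_rows(targets=[{"grip": 255,"linear": [0,0.5,0],"delta_rot": [0,0,0]},{"grip": 255,"linear": [0,1,0],"delta_rot": [0,0,0]},{"grip": 255,"linear": [0,1.5,0],"delta_rot": [0,0,0]},{"grip": 255,"linear": [0,2,0],"delta_rot": [0,0,0]},{"grip": 255,"linear": [0,2.5,0],"delta_rot": [0,0,0]},{"grip": 255,"linear": [0,2.9,0],"delta_rot": [0,0,0]},{"grip": 255,"linear": [0,3.2,0],"delta_rot": [0,0,0]},{"grip": 255,"linear": [0,3.5,0],"delta_rot": [0,0,0]},{"grip": 255,"linear": [0,3.7,0],"delta_rot": [0,0,0]},{"grip": 255,"linear": [0,3.8,0],"delta_rot": [0,0,0]}])

```text
time: 8.3
ee_pos: [0.5339, -0.0261, 0.0773]
tcp_rot: [180.0, -0.0, 91.1]
wrist_force: [-1.3, -1.3, -0.4]
opening: -0.0003
grasp_force: 0.6
```

play_rows(targets=[{"grip": 255,"linear": [0,0.1,0],"delta_rot": [0,0,0]},{"grip": 255,"linear": [0,0.2,0],"delta_rot": [0,0,0]},{"grip": 255,"linear": [0,0.3,0],"delta_rot": [0,0,0]}])

```text
time: 8.6
ee_pos: [0.5339, -0.0241, 0.0773]
tcp_rot: [-180.0, 0.1, 91.1]
wrist_force: [-1.7, -6.8, -0.6]
opening: 0.0002
grasp_force: 3.0
```

```bash
python3 m.py w5.png
```

```text
8.6 [ 0.53392276 -0.0240912   0.07730995] [-1.79998513e+02  9.21331597e-02  9.11044980e+01] [-1.65064049 -6.76736092 -0.56275131]
stop_mark 0.66 [250.5, 171.2] [0.532  0.0166 0.062 ]
tab_face 0.57 [252.0, 234.5] [ 0.5336 -0.0147  0.081 ]
notch 0.74 [415.0, 32.5] [0.6303 0.0973 0.03  ]
red [239 160  28  30 632] [0.53337354 0.01570628 0.066     ]
finger y 0.023494725919823517 0.037470536385777 x 0.4746520876389924 584
```

play_rows(targets=[{"grip": 255,"linear": [0,0.1,0],"delta_rot": [0,0,0]},{"grip": 255,"linear": [0,0.2,0],"delta_rot": [0,0,0]},{"grip": 255,"linear": [0,0.3,0],"delta_rot": [0,0,0]}])

```text
time: 9.1
ee_pos: [0.5339, -0.0206, 0.0773]
tcp_rot: [-180.0, 0.0, 91.1]
wrist_force: [-1.5, -4.1, 0.4]
opening: 0.0
grasp_force: 1.7
```

play_rows(targets=[{"grip": 255,"linear": [0,0.1,0],"delta_rot": [0,0,0]},{"grip": 255,"linear": [0,0.2,0],"delta_rot": [0,0,0]}])

```text
time: 9.3
ee_pos: [0.5339, -0.0181, 0.0773]
tcp_rot: [-180.0, -0.0, 91.1]
wrist_force: [-2.3, -1.8, 0.2]
opening: 0.0
grasp_force: 0.9
```

play_rows(targets=[{"grip": 255,"linear": [0,0.1,0],"delta_rot": [0,0,0]},{"grip": 255,"linear": [0,0.2,0],"delta_rot": [0,0,0]}])

```text
time: 9.5
ee_pos: [0.5341, -0.0159, 0.0773]
tcp_rot: [180.0, -0.0, 91.2]
wrist_force: [-0.2, 0.1, 0.1]
opening: 0.0002
grasp_force: 0.2
```

```bash
python3 m.py w6.png
```

```text
9.5 [ 0.53411858 -0.0159382   0.07734304] [ 1.79975508e+02 -3.23778638e-02  9.11605326e+01] [-0.16921509  0.11784261  0.07581922]
stop_mark 0.65 [250.0, 173.1] [0.5319 0.0237 0.062 ]
tab_face 0.94 [250.9, 232.1] [ 0.5331 -0.0051  0.081 ]
red [238 161  29  30 651] [0.53321298 0.02337213 0.066     ]
finger y 0.023961941977708553 0.03763268597019564 x 0.4746967160464892 531
```

play_rows(targets=[{"grip": 255,"linear": [0,0.1,0],"delta_rot": [0,0,0]},{"grip": 255,"linear": [0,0.2,0],"delta_rot": [0,0,0]}])

```text
time: 9.9
ee_pos: [0.534, -0.0142, 0.0773]
tcp_rot: [180.0, -0.0, 91.1]
wrist_force: [-0.3, 0.1, 1.1]
opening: 0.0001
grasp_force: 0.0
```

play_rows(targets=[{"grip": 255,"linear": [0,0.1,0],"delta_rot": [0,0,0]},{"grip": 255,"linear": [0,0.2,0],"delta_rot": [0,0,0]}])

```text
time: 10.1
ee_pos: [0.534, -0.0122, 0.0773]
tcp_rot: [180.0, -0.0, 91.1]
wrist_force: [-0.5, -0.1, -0.2]
opening: -0.0
grasp_force: 0.0
```

```bash
python3 m.py w7.png
```

```text
10.1 [ 0.53396763 -0.01221947  0.07727528] [ 1.79996121e+02 -1.75435471e-03  9.11467182e+01] [-0.53183411 -0.08879587 -0.17921837]
stop_mark 0.88 [250.8, 165.6] [0.5322 0.0318 0.062 ]
tab_face 0.79 [253.0, 227.9] [0.5341 0.0011 0.081 ]
red [239 155  28  29 627] [0.53314371 0.03060906 0.066     ]
finger y 0.02345899139406265 0.037944464949105985 x 0.474952538854298 541
```

View pics/w7.png

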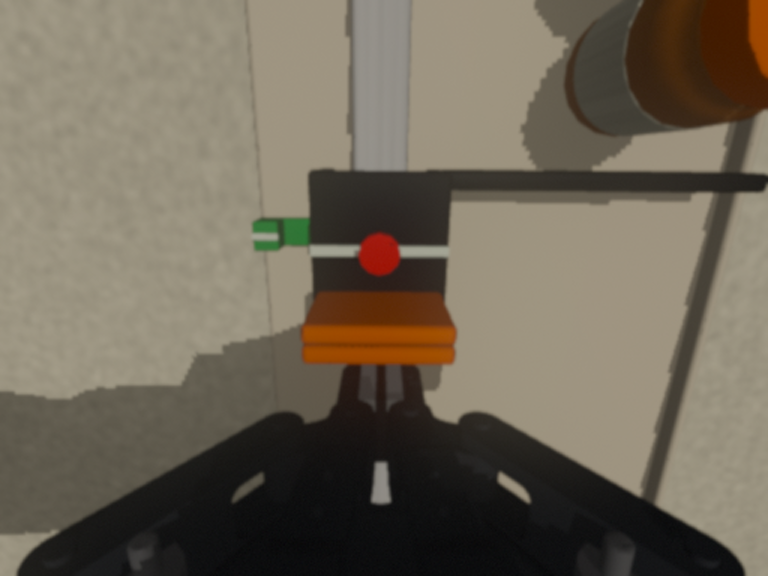

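The wrist view (1.5x) shows the stop's white line at row 251 and the catch finger's line at row 237. Corrected for the height difference, both are at y ≈ 0.031. The push force fell to zero, so the pin has snapped in. I'll withdraw backwards, then up, and check.

play_rows(targets=[{"grip": 255,"linear": [0,-1,0],"delta_rot": [0,0,0]},{"grip": 255,"linear": [0,-3,0],"delta_rot": [0,0,0]},{"grip": 255,"linear": [0,-6,0],"delta_rot": [0,0,0]},{"grip": 255,"linear": [0,-6,4],"delta_rot": [0,0,0]},{"grip": 255,"linear": [0,-6,8],"delta_rot": [0,0,0]},{"grip": 255,"linear": [0,-6,12],"delta_rot": [0,0,0]},{"grip": 255,"linear": [0,-6,12],"delta_rot": [0,0,0]},{"grip": 255,"linear": [0,-6,12],"delta_rot": [0,0,0]}])

```text
time: 11.1
ee_pos: [0.5344, -0.073, 0.1981]
tcp_rot: [179.9, 0.0, 91.1]
wrist_force: [-0.7, 0.3, -0.7]
opening: -0.0003
grasp_force: 0.0
```

```bash
python3 m.py w8.png; python3 - <<'E'
from h import *
t=bot.camera("top")
for n,z in [("stop_mark",.062),("oil",0),("pepper",0),("chili",0)]:
    print(n,[np.round(px2w(t,*q["pixel"],z),4) for q in bot.pinpoint(t,n)[:2]])
E
```

```text
11.1 [ 0.53437779 -0.07303171  0.19809895] [1.79895108e+02 2.45015633e-02 9.11206008e+01] [-0.67236874  0.32138137 -0.69983669]
stop_mark 0.62 [250.2, 75.5] [0.5302 0.0313 0.062 ]
red [246  66  16  20 249] [0.53292431 0.03115758 0.066     ]
finger y 0.022733408902443457 0.03610203645034625 x 0.47496002599734555 261
stop_mark [array([0.5313, 0.0272, 0.062 ]), array([0.6365, 0.0985, 0.062 ])]
oil [array([0.6358, 0.1137, 0.    ]), array([0.6376, 0.1738, 0.    ])]
pepper [array([0.6403, 0.1599, 0.    ]), array([0.7868, 0.0741, 0.    ])]
chili [array([0.7221, 0.3559, 0.    ]), array([0.638 , 0.3358, 0.    ])]
```

View pics/w8.png

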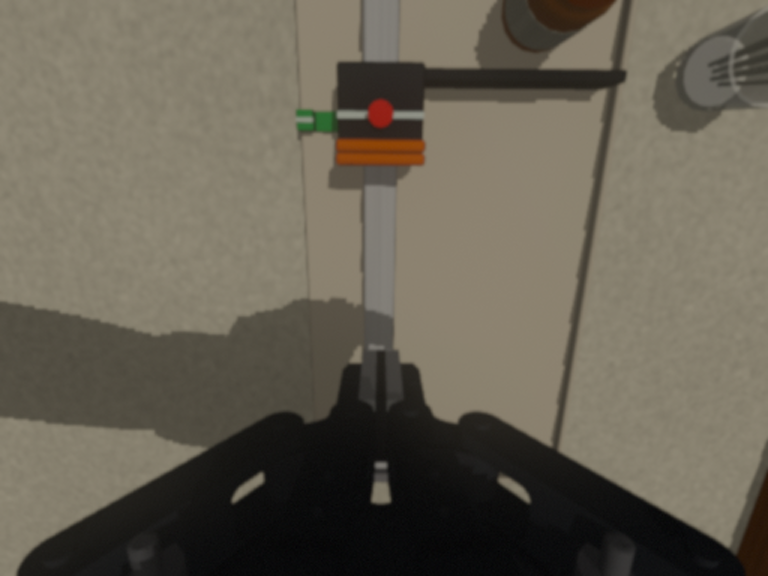

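The white line is at row 114 and the finger line at row 120 (1.5x). Corrected for height, they agree within about 1 mm (y ≈ 0.031 and 0.030). The pin is seated and the first bottle is clear of the fence.

```bash
python3 -c "
from workcell import bot
print(bot.job_done())"
```

```text
the job is handed in; nothing more can be done
None
```

I pushed the row stop by its tab into the green catch's notch, level with it to about 1 mm by camera. I then took the hand away without touching the bottles and handed the job in at about 11 s; no verdict was returned.

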